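Dry-run a candle dip and hold the dipping tray over the drip dish

ROBOT

A 7-joint arm with a two-finger parallel gripper is mounted at the origin on the work surface. World frame = base frame: x ahead of the robot, y to its left, z up, the work surface at z = 0. Lengths are in m, angles in rad, forces in N, time in s.
With the tool pointing down it reaches from about 0.4 to 0.85 m from the base axis. Payload 4.5 kg.
Tool frame: the origin (TCP) lies on the centre line of the jaws, within the pads' length; the fingertips stand 19 mm ahead of it and the grasp point (between the pads) is the TCP; z points along the fingers, y is the line along which they close (so a half turn about z gives the same grasp; the last joint's range is limited). The gripper opens to 85 mm and grips with 20 to 120 N. Pads are 22 mm wide; open, the fingers measure 114 mm over their backs; the gripper's body (76 mm by 85 mm) begins 54 mm behind the grasp point. The pads swing forward as they close: fully open they stand 13 mm farther back than shut.
Start: joints at [-1.179, 0.689, -0.195, 1.565, 0.157, 0.902, -0.215], TCP at [0.219, 0.585, 0.25] pointing down, gripper open.
Joint ranges: [-3.01, 3.01], [-0.46, 2.08], [-1.47, 1.51], [0.13, 2.56], [-1, 4.14], [0.04, 2.09], [-2.66, 2.66]. Speed limits (rad/s): [2.57, 2.57, 3.14, 3.14, 3.14, 3.14, 3.14].

INTERFACE

Orientations are given as [roll, pitch, yaw] about the fixed x, y, z axes, in that order (R = Rz(yaw) Ry(pitch) Rx(roll)).
In Python, from cell import readout, vision, arm gives the robot as it stands. The module is installed in compiled form; this text tells all that it offers.
- The arm moves only by the tool arm_command, never from a script. Its argument "moves" is a list of rows, each a list of 7 numbers: the opening, from 0 (shut) to 1 (fully open), then the shift along the world's x, y, z in cm, then the turn, a rotation vector about the world's x, y, z in degrees. A call has 1 to 12 rows; each row shifts and turns the commanded pose from where the row before left it; what a row does not reach is not made up. A row lasts 1/8 s, in which the tool goes at most 62.5 mm and 10.7 degrees, less where a joint would pass 70% of its speed; a pose out of reach is approached as far as the arm can. A call with a gripper value outside its range is refused whole. The fingers move at their own pace and stop on an object; the grip force is fixed at half the most. Time passes only in rows, so rows that do not move let the fingers close. It gives the time, the measured TCP pose, the force, the opening and the grip force at its end, in the units of the state.
- readout.get_state(): the state, without advancing time (a new reading comes with each control period).
- vision.snapshot(name): name is "side" or "top" or "wrist"; returns a dict with "color" (384x512x3 uint8, red, green, blue), "camera_matrix" (3x3 intrinsics, pixels), "R" (3x3) and "t" (3): a world point X has camera coordinates R X + t; the wrist camera has in their place "tool_from_camera" (4x4, takes a point from camera to tool coordinates, whose origin is the TCP and whose axes are the flange's). Camera axes: x right, y down, z forward; pixel columns grow to the right and rows downward; lengths in m; the calibration is good to about 2 mm. A picture is of the moment at which its call begins: read the wrist's pose just before it. There is no depth.
- arm.finish_job(): hands the job in; it is judged then, once.
The state is a dict: "time": time; "qpos": joint angles; "qd": joint speeds; "joint_torque": joint torques, N m; "eef_pos": TCP position; "orientation": TCP orientation; "contact_force": force on the tool from outside, world axes, zero at the start; "wrist_torque": the same for the moment, N m; "opening": finger opening in m; "grasp_force": force on a finger pad.
Only numpy, scipy, OpenCV 4.12 (cv2) and the standard library are available. Lean on these libraries where they do the work, as an engineer would, in place of code of your own. Each camera call takes 0.05 s, during which the arm holds its last target. There are 200 camera calls.

TASK

Do a dry run of dipping the ball candle (the dip pot is empty): pick up the small dipping tray by its wooden grip with the loose ball candle in its pocket, lower it upright into the open dip pot until the whole ball is below the pot's rim, and raise it clear of the pot again. Then carry it to the drip dish and finish while still holding it, level and still, centred over the dish with the tray's underside about 8 cm above the table. Never tip the tray or let the ball leave its pocket, and do not shift the pot, the dish or anything else on the table.

Things in the scene. Friction and masses are not known exactly. Their poses are not given: they have to be found in the camera images.
- dipper: Dipping tray: flat round steel tray, 72 mm wide, 4 mm thick, hung from a bail of 5 mm rod (uprights 31 mm either side along its x; crossbar 140 mm up) with a wooden grip in mid-crossbar. A ring lip in its middle, 3.5 mm high, 27 mm inner diameter, is the ball's pocket. 0.22 kg. Starts upright on the table, yaw within 0.7 rad. Origin: centre of its underside, z up.
- dipper_grip (a point): Centre of the tray's wooden grip, 140 mm straight above the tray's underside; the grip is 54 mm long (along x), 16 mm wide (along y), 24 mm high. To be pinched from above, the fingers closing along y.
- dipper_seat (a point): Point on the dipping tray's axis, 26 mm above its underside: where the ball's centre is when it sits in the pocket.
- ball_center (a point): Centre of the ball candle, a loose ivory wax ball 44 mm in diameter, about 40 g, sitting with 1 to 2 mm of play in the pocket of the dipping tray. It rolls over the lip at about 30 degrees of tilt.
- pot: The dip pot: a plain round open aluminium pot without handle, empty, 120 mm across, 100 mm high, wall 3 mm, inner floor 4 mm up, about 114 mm clear across the mouth and 110 mm at the floor, 0.8 kg, standing loose on the table. Origin: centre of its underside. It, the dish and the dipping tray can swap places.
- dish: The drip dish: a plain white round ceramic plate, 130 mm across, 16 mm high, loose on the table. Origin: centre of its underside.
- tape: Bystander: roll of grey tape standing flat, 90 mm across, 48 mm high. Origin: centre of its underside.
- disc_candle: Bystander: lens-shaped mauve candle, 120 mm across, 50 mm high. Origin: centre of its underside.
- wick_spool: Bystander: upright white spool of wick, 72 mm across, 110 mm high. Origin: centre of its underside.
- jug: Bystander: small steel jug with a side handle, 72 mm across, 85 mm high (too narrow for the dipping tray). Origin: centre of its underside.
- glass_bowl: Bystander: small glass bowl, 90 mm across, 55 mm high. Origin: centre of its underside.
- pigment_jar: Bystander: small closed jar with black cap, 52 mm across, 70 mm high. Origin: centre of its underside.
Mind the look-alikes: they are no part of the job. Leave any green or turquoise look-alike of the dipper alone.

How it is judged:
By the outcome, as a careful person would: the job done as asked, in the order asked, and still so for the second after the job is handed in, while the arm keeps its last pose, push and grip.
It also fails if it takes over 51 s, if anything falls off the work surface, if the arm or the gripper's body presses on something with over 40 N, if the wrist force passes 120 N, or if a joint passes its speed limit or range.

## Working session

There is one attempt and no reset: what is moved stays moved. The work goes in short steps, Python scripts to look and compute and a tool call to move; the robot and the scene stay as the last step left them, time stands still between calls to the robot, and variables do not carry over. Pictures are saved under pics/ and viewed, at most 10 in all, crops included, and the job is handed in when it is done.

Besides the shell and the picture viewer there is one more tool, called after "Call:" by a JSON object that holds its "op" and its "data", one argument or row to a line. arm_command: Moves the arm, as the interface text tells. Its arguments: {"type":"object","properties":{"moves":{"type":"array"}},"required":["moves"]}

```bash
mkdir -p pics; cat > h.py <<'E'
import numpy as np, cv2
from cell import readout, vision, arm
def snap(n,f=None):
    s=vision.snapshot(n)
    if f: cv2.imwrite(f'pics/{f}.png',cv2.cvtColor(s['color'],cv2.COLOR_RGB2BGR))
    return s
def ray(s,u,v):
    R=np.array(s['R']);t=np.array(s['t']);d=R.T@np.linalg.solve(s['camera_matrix'],[u,v,1.]);return -R.T@t,d
def onplane(s,u,v,z):
    c,d=ray(s,u,v);return c+d*(z-c[2])/d[2]
def proj(s,X):
    p=np.array(s['camera_matrix'])@(np.array(s['R'])@np.array(X)+np.array(s['t']));return p[:2]/p[2]
E
python3 - <<'E'
from h import *
a=snap('top');b=snap('side')
import pickle;pickle.dump((a,b),open('ab.pkl','wb'))
for n,s in(('top',a),('side',b)):
    cv2.imwrite(f'pics/{n}0.png',cv2.resize(cv2.cvtColor(s['color'],cv2.COLOR_RGB2BGR),(800,600),interpolation=cv2.INTER_CUBIC))
    print(n,ray(s,256,192),s['camera_matrix'][0])
print(readout.get_state())
E
```

```text
top (array([ 0.31222447, -0.00378991,  1.12807696]), array([ 0.20825331, -0.00207778, -0.97814663])) [466.29808415   0.         260.63114749]
side (array([ 0.342874  , -0.77478343,  0.76498671]), array([ 0.22049839,  0.74162115, -0.63373982])) [447.7008944    0.         251.22562384]
{'time': 0.1, 'qpos': array([-1.17921641,  0.68990992, -0.19454408,  1.56629482,  0.157297  ,
        0.90249021, -0.21507504]), 'qd': array([ 0.00122914, -0.00182838,  0.0005823 , -0.00194259,  0.00182828,
        0.0011779 ,  0.00020851]), 'joint_torque': array([-4.18914380e-03, -5.40596044e+01, -1.27202880e+00, -1.58982950e+01,
        9.26498469e-03,  4.33888825e-03, -8.54673601e-06]), 'eef_pos': array([0.21869754, 0.58487099, 0.24954411]), 'orientation': array([-3.13988619e+00,  1.07387530e-04,  2.78393750e+00]), 'contact_force': array([-0.94150991,  0.1229222 ,  0.21482611]), 'wrist_torque': array([ 0.00626091,  0.00697721, -0.01530357]), 'grasp_force': 0.0, 'opening': 0.08546759865600599}
```

View pics/top0.png

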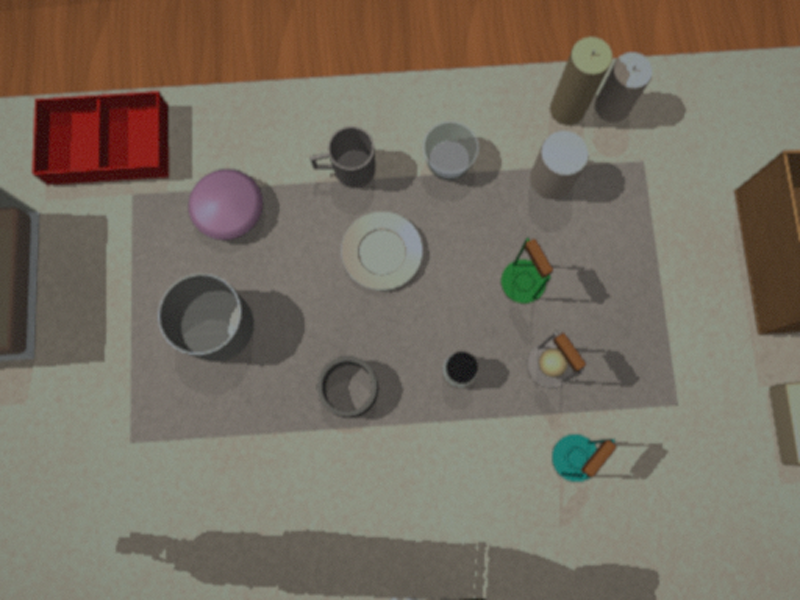

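View pics/side0.png

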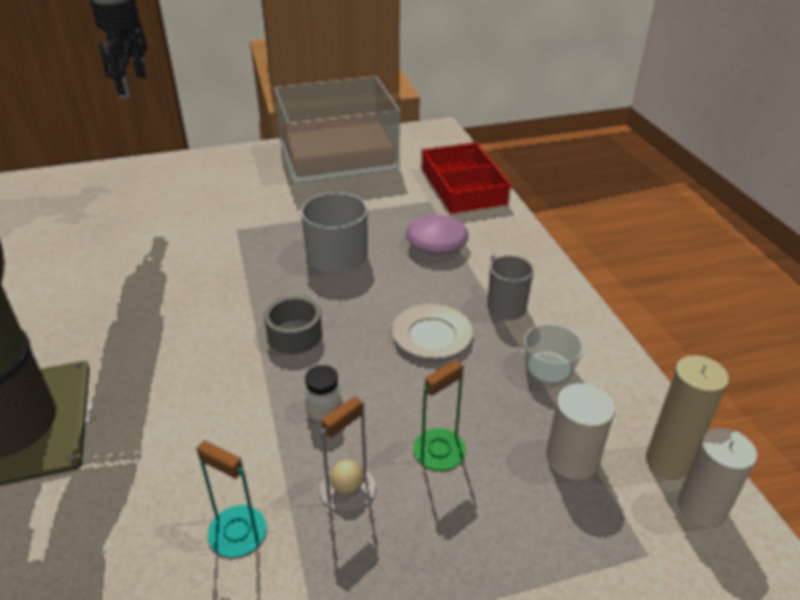

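Top view (800 px): the steel dipper's ball is at (553,362) and its grip at (570,352). The look-alikes are a green one at (525,282), grip (539,258), and a turquoise one at (576,458), grip (599,458). The pot is at (202,315) and the dish at (382,252). In the side view the dipper's grip is at (343,416) and its ball at (346,477). I choose the steel dipper, the one holding the ivory ball. Next I measure it and check it in a crop.

```bash
cat > m.py <<'E'
from h import *
import pickle
a,b=pickle.load(open('ab.pkl','rb'));k=0.64
def comp(s,u,v,lo,hi,r=40):
    h=cv2.cvtColor(s['color'],cv2.COLOR_RGB2HSV);m=cv2.inRange(h,lo,hi)
    w=np.zeros_like(m);cv2.circle(w,(int(u*k),int(v*k)),r,255,-1);m&=w
    n,l,st,c=cv2.connectedComponentsWithStats(m);i=1+np.argmax(st[1:,4])
    cs,_=cv2.findContours((l==i).astype(np.uint8),cv2.RETR_EXTERNAL,cv2.CHAIN_APPROX_NONE)
    return st[i],c[i],cs[0]
def tri(p,q):
    c1,d1=ray(a,*p);c2,d2=ray(b,*q)
    x=np.linalg.lstsq(np.c_[d1,-d2],c2-c1,rcond=None)[0]
    P=c1+d1*x[0];Q=c2+d2*x[1];return (P+Q)/2,np.linalg.norm(P-Q)
G=((3,120,60),(14,255,200));B=((15,70,90),(30,255,255))
for n,(lo,hi),p,q,r in(('grip',G,(570,352),(343,416),22),('ball',B,(553,362),(346,477),16)):
    sa,ca,ka=comp(a,*p,lo,hi,r);sb,cb,kb=comp(b,*q,lo,hi,r)
    print(n,sa,ca,sb,cb,tri(ca,cb))
    if n=='grip':
        for s,kk in((a,ka),(b,kb)):
            (c,wh,an)=cv2.minAreaRect(kk);bx=cv2.boxPoints((c,wh,an));e=[bx[1]-bx[0],bx[2]-bx[1]];e=max(e,key=np.linalg.norm)
            d=onplane(s,*(c+e/2),.14)-onplane(s,*(c-e/2),.14);print('c',onplane(s,*c,.145),'len',np.linalg.norm(d),'yaw',np.arctan2(d[1],d[0]))
        
    else: print(onplane(a,*ca,.026),onplane(b,*cb,.026))
def hs(s,u,v): print(cv2.cvtColor(s['color'],cv2.COLOR_RGB2HSV)[int(v*k),int(u*k)])
for u,v in((202,315),(168,300),(202,400),(365,220),(350,252),(330,252),(382,252)): hs(a,u,v)
o=[cv2.cvtColor(a['color'],cv2.COLOR_RGB2BGR)[y:y+100,x:x+100] for x,y in((310,170),(80,150),(200,115))]
o.append(cv2.cvtColor(b['color'],cv2.COLOR_RGB2BGR)[240:340,170:270])
cv2.imwrite('pics/crop.png',np.vstack([np.hstack([cv2.resize(i,(300,300)) for i in o[:2]]),np.hstack([cv2.resize(i,(300,300)) for i in o[2:]])]))
E
python3 m.py
```

```text
grip [355 214  19  23 188] [364.19680851 225.0106383 ] [206 255  25  24 258] [217.94573643 265.24418605] (array([ 0.4339884 , -0.23072551,  0.14330239]), np.float64(0.0010734348352563915))
c [ 0.43430655 -0.23023788  0.145     ] len 0.05164964165330603 yaw -2.599398737828145
c [ 0.4340564  -0.23388002  0.145     ] len 0.057536502058147844 yaw 0.5308630553173678
ball [345 223  18  18 139] [354.         232.28776978] [211 295  22  21 335] [221.54626866 305.39701493] (array([ 0.4342283 , -0.23189721,  0.02517826]), np.float64(0.0013871434774902754))
[ 0.43344025 -0.23170057  0.026     ] [ 0.43482485 -0.23245362  0.026     ]
[24 14 91]
[30 20 52]
[ 16  28 118]
[ 41  24 149]
[ 19  30 145]
[ 16  27 125]
[ 60  12 149]
```

View pics/crop.png

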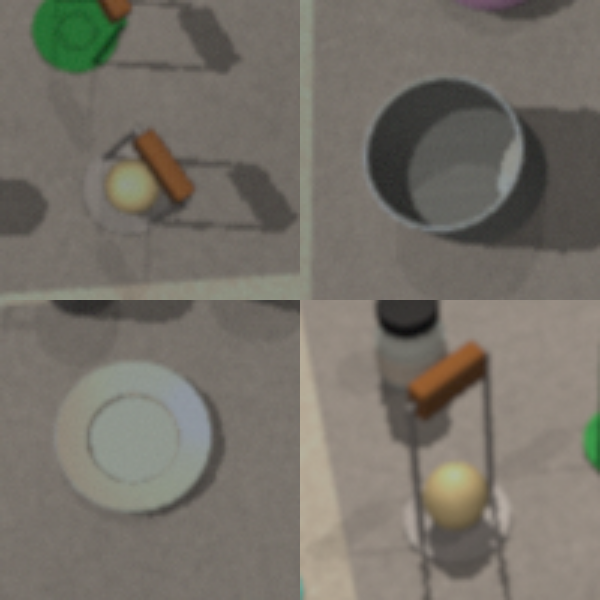

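The crop confirms it: steel tray, ivory ball in its pocket, brown grip with yaw about 0.53. Ball and grip agree at (0.434, -0.231), at heights 0.025 and 0.143. In the crop the pot rim spans x 65..223, y 77..230 in its tile, and the dish x 54..213, y 60..213.

```bash
cat > n.py <<'E'
from h import *
import pickle
a,b=pickle.load(open('ab.pkl','rb'))
def ext(n,l,r,t,bt,z):
    cx,cy=(l+r)/2,(t+bt)/2
    P=np.array([onplane(a,u,v,z) for u,v in((l,cy),(r,cy),(cx,t),(cx,bt))])
    print(n,[(P[0]+P[1])[1]/2,(P[2]+P[3])[0]/2],np.linalg.norm(P[0]-P[1]),np.linalg.norm(P[2]-P[3]))
    c=onplane(a,cx,cy,z);print(c, 'side px800',proj(b,c)/.64)
ext('pot',80+65/3,80+223/3,150+77/3,150+230/3,.1)
ext('dish',200+54/3,200+213/3,115+60/3,115+213/3,.016)
for n,u,v,z in(('jar',461,365,.07),('tape',349,386,.048),('jug',352,150,.085),('disc',226,204,.03),('spool',563,153,.11),('green',524,282,0),('turq',575,458,0),('bowl',451,150,.055)): print(n,onplane(a,u*.64,v*.64,z))
# refined pot rim by edge: bright-rim ellipse
g=cv2.cvtColor(a['color'],cv2.COLOR_RGB2GRAY)
for c,z,R in(((128,201.2),.1,.060),((244.5,160.5),.016,.065)):
    X=onplane(a,*c,z);pts=[]
    gb=cv2.GaussianBlur(g,(3,3),0).astype(np.float32)
    for th in np.linspace(0,2*np.pi,60,endpoint=False):
        rs=np.arange(R-.012,R+.012,.0005);uv=np.array([proj(a,X+r*np.array([np.cos(th),np.sin(th),0])) for r in rs],np.float32)
        pr=cv2.remap(gb,uv[None,:,0],uv[None,:,1],cv2.INTER_LINEAR)[0]
        i=np.argmax(pr) if z==.1 else np.argmin(np.gradient(pr));pts.append((X+rs[i]*np.array([np.cos(th),np.sin(th),0]))[:2])
    P=np.array(pts)
    from scipy.optimize import least_squares
    f=least_squares(lambda q:np.hypot(P[:,0]-q[0],P[:,1]-q[1])-q[2],[X[0],X[1],R],loss='soft_l1',f_scale=.001);print(f.x,np.abs(f.fun).mean())
E
python3 n.py
```

```text
pot [np.float64(0.2822834406255931), np.float64(0.5304179714501362)] 0.11838100557500841 0.11685545068287854
[0.52976278 0.28227602 0.1       ] side px800 [332.41901363 209.05560281]
dish [np.float64(0.016977716263954883), np.float64(0.6311366020682386)] 0.1310635126809123 0.13075984327932405
[0.63039187 0.0169693  0.016     ] side px800 [430.83928438 329.28357549]
jar [ 0.43476536 -0.08836293  0.07      ]
tape [0.41751692 0.07778812 0.048     ]
jug [0.773217  0.0517465 0.085    ]
disc [0.720043   0.25870937 0.03      ]
spool [ 0.73575501 -0.2629578   0.11      ]
green [ 0.56811699 -0.20486463  0.        ]
turq [ 0.29017766 -0.25448476  0.        ]
bowl [ 0.7757563  -0.10194949  0.055     ]
[0.53375243 0.28636252 0.05901948] 0.0015479294315205957
[0.63255997 0.01867209 0.06418903] 0.0007220973980417454
```

Pot is near (0.532, 0.285), dish near (0.632, 0.018), both with matching diameters. I'll approach above the dipper with a net turn of about -129° so joint 7 stays in range.

Call:
{"op": "arm_command", "data": {
  "moves": [
    [1, 3.3, -4.8, 0.7, 0, 0, -10],
    [1, 3.3, -4.8, 0.7, 0, 0, -10],
    [1, 3.3, -4.8, 0.7, 0, 0, -10],
    [1, 3.3, -4.8, 0.7, 0, 0, -10],
    [1, 3.3, -4.8, 0.7, 0, 0, -10],
    [1, 3.3, -4.8, 0.7, 0, 0, -10],
    [1, 3.3, -4.8, 0.7, 0, 0, -10],
    [1, 0, -5, 0, 0, 0, -10],
    [1, 0, -5, 0, 0, 0, -10],
    [1, 0, -5, 0, 0, 0, -10],
    [1, 0, -5, 0, 0, 0, -10],
    [1, 0, -5, 0, 0, 0, -10]
  ]
}}

```text
time: 1.6
eef_pos: [0.4495, -0.002, 0.2992]
orientation: [-3.142, 0.0, 0.684]
contact_force: [0.8, -0.8, 0.4]
opening: 0.0856
grasp_force: 0.0
```

Call:
{"op": "arm_command", "data": {
  "moves": [
    [1, 0, -5, 0, 0, 0, -8.8],
    [1, 0, -5, 0, 0, 0, 0],
    [1, 0, -5, 0, 0, 0, 0],
    [1, 0, -5, 0, 0, 0, 0],
    [1, -0.8, -2, 0, 0, 0, 0],
    [1, -0.8, -1.1, 0, 0, 0, 0],
    [1, 0, 0, 0, 0, 0, 0]
  ]
}}

```text
time: 2.48
eef_pos: [0.4331, -0.2315, 0.2992]
orientation: [-3.141, 0.0, 0.535]
contact_force: [-0.1, -0.2, 0.7]
opening: 0.0855
grasp_force: 0.0
```

```bash
python3 - <<'E'
from h import *
from scipy.spatial.transform import Rotation as Ro
st=readout.get_state();s=snap('wrist','w1');print(st['eef_pos'],st['orientation'],st['qpos'])
T=np.eye(4);T[:3,:3]=Ro.from_euler('xyz',st['orientation']).as_matrix();T[:3,3]=st['eef_pos']
C=np.linalg.inv(T@np.array(s['tool_from_camera']));s['R']=C[:3,:3];s['t']=C[:3,3]
h=cv2.cvtColor(s['color'],cv2.COLOR_RGB2HSV)
m=cv2.inRange(h,(3,110,50),(14,255,220))
cs,_=cv2.findContours(m,cv2.RETR_EXTERNAL,cv2.CHAIN_APPROX_NONE)
for k in cs:
    if cv2.contourArea(k)<150: continue
    c,wh,an=cv2.minAreaRect(k);bx=cv2.boxPoints((c,wh,an));e=max([bx[1]-bx[0],bx[2]-bx[1]],key=np.linalg.norm)
    d=onplane(s,*(c+e/2),.152)-onplane(s,*(c-e/2),.152)
    print(c,wh,'pos',onplane(s,*c,.152),'len',np.linalg.norm(d),'yaw',np.arctan(d[1]/d[0]))
E
```

```text
[ 0.43307483 -0.23148607  0.29915663] [-3.14070577e+00  3.81732238e-04  5.34722722e-01] [ 0.13061187  0.47492811  0.4101235   1.91343694 -0.25587934  0.80505247
 -0.35696216]
(201.52435302734375, 313.780517578125) (24.794279098510742, 56.852230072021484) pos [ 0.2991607  -0.25065226  0.152     ] len 0.054959783827241024 yaw -0.7882429152459868
(508.5029602050781, 250.79673767089844) (47.68086242675781, 53.98832702636719) pos [ 0.49623571 -0.45284234  0.152     ] len 0.0455519383441199 yaw 0.026965987310859134
(257.74871826171875, 180.56497192382812) (18.47630500793457, 65.00699615478516) pos [ 0.43866205 -0.22967735  0.152     ] len 0.05557685275264305 yaw 0.5164270387666734
(316.3741760253906, 23.71308708190918) (23.576875686645508, 52.135597229003906) pos [ 0.55999817 -0.20636335  0.152     ] len 0.033369786259350234 yaw 0.3954498655109783
```

View pics/w1.png

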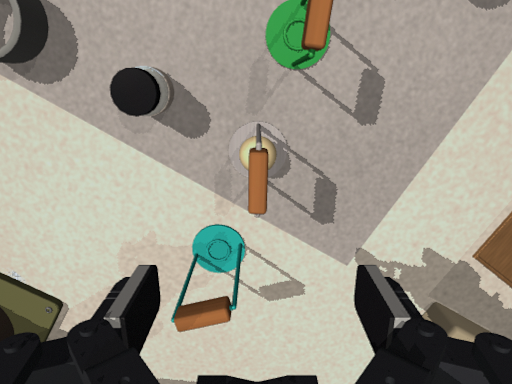

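The wrist view shows our grip at (258,181), a little off in x, and yaw 0.52. The green and turquoise dippers are well aside of the fingers. I'll descend.

Call:
{"op": "arm_command", "data": {
  "moves": [
    [1, 0.3, 0.1, -3, 0, 0, -0.5],
    [1, 0, 0, -3, 0, 0, 0],
    [1, 0, 0, -3, 0, 0, 0],
    [1, 0, 0, -2, 0, 0, 0],
    [1, 0, 0, 0, 0, 0, 0]
  ]
}}

```text
time: 3.15
eef_pos: [0.4367, -0.2285, 0.1882]
orientation: [-3.138, 0.001, 0.53]
contact_force: [-0.4, -0.1, 0.4]
opening: 0.0857
grasp_force: 0.0
```

```bash
cat > w.py <<'E'
from h import *
from scipy.spatial.transform import Rotation as Ro
def wrist(f=None):
    st=readout.get_state();s=snap('wrist',f)
    T=np.eye(4);T[:3,:3]=Ro.from_euler('xyz',st['orientation']).as_matrix();T[:3,3]=st['eef_pos']
    C=np.linalg.inv(T@np.array(s['tool_from_camera']));s['R']=C[:3,:3];s['t']=C[:3,3];return st,s
E
python3 - <<'E'
from w import *
st,s=wrist('w2');p=st['eef_pos'];print(p,st['orientation'],'proj tcp@.152',proj(s,[p[0],p[1],.152]),'cam',ray(s,256,192))
h=cv2.cvtColor(s['color'],cv2.COLOR_RGB2HSV);m=cv2.inRange(h,(3,110,50),(14,255,220))
cs,_=cv2.findContours(m,cv2.RETR_EXTERNAL,cv2.CHAIN_APPROX_NONE)
for k in cs:
    if cv2.contourArea(k)>400:
        c,wh,an=cv2.minAreaRect(k);print(c,wh,an,onplane(s,*c,.152),cv2.boxPoints((c,wh,an)).tolist())
E
```

```text
[ 0.43673041 -0.22853972  0.18822762] [-3.13839578e+00  1.09554569e-03  5.29599123e-01] proj tcp@.152 [255.68723885 248.73713452] cam (array([ 0.5082434 , -0.18803085,  0.31265376]), array([-0.264714  , -0.14819133, -0.95304936]))
(260.0, 243.0) (102.0, 30.0) 90.0 [ 0.44071804 -0.22880014  0.152     ] [[245.0, 192.0], [275.0, 192.0], [275.0, 294.0], [245.0, 294.0]]
(354.3828125, 18.34413719177246) (47.440738677978516, 39.10115432739258) 2.8624050617218018 [ 0.5506759  -0.21002596  0.152     ] [[329.7157287597656, 36.68578338623047], [331.6683654785156, -2.3665854930877686], [379.0498962402344, 0.002490997314453125], [377.0972595214844, 39.05485916137695]]
```

View pics/w2.png

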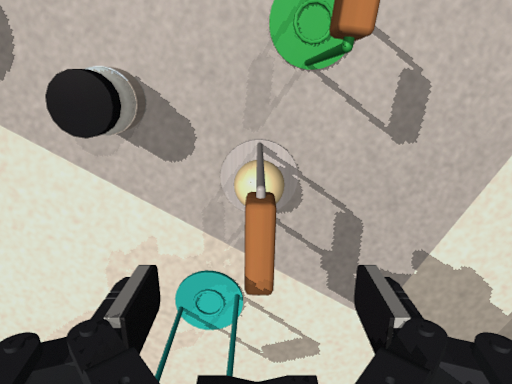

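Grip is at (260,192)–(260,294), square to the fingers and about 2 mm right of the jaw centre. I'll correct that, descend and close.

Call:
{"op": "arm_command", "data": {
  "moves": [
    [1, 0.3, -0.1, -1.5, 0, 0, 0],
    [1, 0, 0, -1.5, 0, 0, 0],
    [1, 0, 0, -1.2, 0, 0, 0],
    [1, 0, 0, -0.6, 0, 0, 0],
    [1, 0, 0, 0, 0, 0, 0],
    [0.6, 0, 0, 0, 0, 0, 0],
    [0.35, 0, 0, 0, 0, 0, 0],
    [0.25, 0, 0, 0, 0, 0, 0],
    [0.2, 0, 0, 0, 0, 0, 0],
    [0.15, 0, 0, 0, 0, 0, 0],
    [0.1, 0, 0, 0, 0, 0, 0],
    [0, 0, 0, 0, 0, 0, 0]
  ]
}}

```text
time: 4.7
eef_pos: [0.4397, -0.2313, 0.1413]
orientation: [-3.141, 0.0, 0.527]
contact_force: [-0.3, 1.3, 1.6]
opening: 0.0153
grasp_force: 59.5
```

Call:
{"op": "arm_command", "data": {
  "moves": [
    [0, 0, 0, 0, 0, 0, 0],
    [0, 0, 0, 0, 0, 0, 0],
    [0, 0, 0, 0, 0, 0, 0],
    [0, 0, 0, 0, 0, 0, 0]
  ]
}}

```text
time: 5.2
eef_pos: [0.4398, -0.2314, 0.1413]
orientation: [-3.141, 0.0, 0.527]
contact_force: [-1.2, 1.3, 2.2]
opening: 0.0154
grasp_force: 59.6
```

Call:
{"op": "arm_command", "data": {
  "moves": [
    [0, 0, 0, 0.3, 0, 0, 0],
    [0, 0, 0, 0.6, 0, 0, 0],
    [0, 0, 0, 1, 0, 0, 0],
    [0, 0, 0, 1.5, 0, 0, 0],
    [0, 0, 0, 2, 0, 0, 0],
    [0, 0, 0, 2.2, 0, 0, 0],
    [0, 0, 0, 2.2, 0, 0, 0],
    [0, 0, 0, 2, 0, 0, 0],
    [0, 0, 0, 1.8, 0, 0, 0],
    [0, 0, 0, 1.4, 0, 0, 0],
    [0, 0, 0, 0.7, 0, 0, 0],
    [0, 0, 0, 0.3, 0, 0, 0]
  ]
}}

```text
time: 6.7
eef_pos: [0.4398, -0.2315, 0.3015]
orientation: [3.142, -0.0, 0.527]
contact_force: [-0.3, -0.7, -3.1]
opening: 0.0151
grasp_force: 59.0
```

```bash
python3 - <<'E'
from w import *
st,w=wrist();a=snap('top');b=snap('side');print(st['eef_pos'],st['orientation'],st['contact_force'],st['qpos'])
p=st['eef_pos']-[0,0,.14]
q=proj(b,p+[0,0,.05]).astype(int);A=proj(a,p+[0,0,.05]).astype(int)
f=lambda s,q,r:cv2.resize(cv2.cvtColor(s['color'],cv2.COLOR_RGB2BGR)[max(q[1]-r,0):q[1]+r,max(q[0]-r,0):q[0]+r],(400,400),interpolation=cv2.INTER_CUBIC)
print(q,A,'ball expected',proj(b,p+[0,0,.026]),proj(w,p+[0,0,.026]))
cv2.imwrite('pics/lift.png',np.hstack([f(b,q,70),cv2.resize(cv2.cvtColor(w['color'],cv2.COLOR_RGB2BGR)[80:336,128:384],(400,400))]))
E
```

```text
[ 0.43976702 -0.23149016  0.30150005] [ 3.14155656e+00 -5.79469737e-06  5.27161420e-01] [-0.27906589 -0.73018621 -3.09594063] [ 0.11947188  0.48112587  0.42175097  1.89535098 -0.26230474  0.81907963
 -0.36427775]
[219 238] [371 217] ball expected [220.37747923 247.973908  ] [255.89877948 200.31437937]
```

View pics/lift.png

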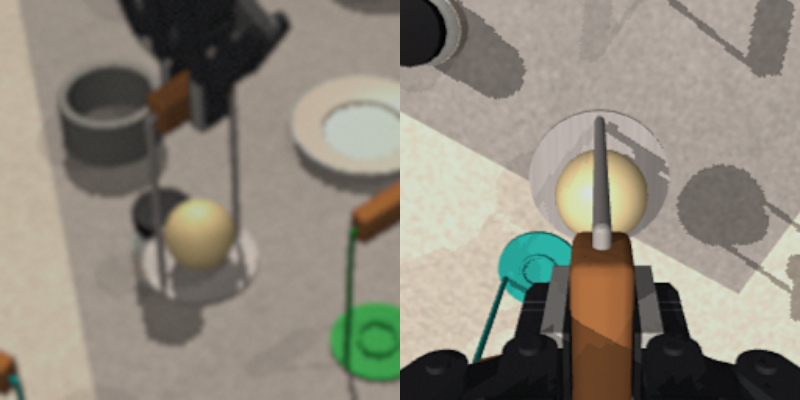

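The tray hangs level and the ball (wrist crop (601,192)) sits in its pocket, within 2 mm of the TCP axis. I'll carry it to above the pot.

Call:
{"op": "arm_command", "data": {
  "moves": [
    [0, 0.1, 0.3, 0, 0, 0, 0],
    [0, 0.2, 0.8, 0, 0, 0, 0],
    [0, 0.3, 1.4, 0, 0, 0, 0],
    [0, 0.4, 2, 0, 0, 0, 0],
    [0, 0.5, 2.6, 0, 0, 0, 0],
    [0, 0.5, 3, 0, 0, 0, 0],
    [0, 0.5, 3, 0, 0, 0, 0],
    [0, 0.5, 3, 0, 0, 0, 0],
    [0, 0.5, 3, 0, 0, 0, 0],
    [0, 0.5, 3, 0, 0, 0, 0],
    [0, 0.5, 3, 0, 0, 0, 0],
    [0, 0.5, 3, 0, 0, 0, 0]
  ]
}}

```text
time: 8.35
eef_pos: [0.4896, 0.0517, 0.3012]
orientation: [-3.141, 0.0, 0.528]
contact_force: [0.4, -0.6, -2.4]
opening: 0.0154
grasp_force: 59.0
```

Call:
{"op": "arm_command", "data": {
  "moves": [
    [0, 0.6, 3, 0, 0, 0, 0],
    [0, 0.6, 3, 0, 0, 0, 0],
    [0, 0.6, 3, 0, 0, 0, 0],
    [0, 0.6, 3, 0, 0, 0, 0],
    [0, 0.5, 3, 0, 0, 0, 0],
    [0, 0.5, 2.6, 0, 0, 0, 0],
    [0, 0.4, 2.2, 0, 0, 0, 0],
    [0, 0.2, 1.6, 0, 0, 0, 0],
    [0, 0.2, 1.1, 0, 0, 0, 0],
    [0, 0.1, 0.7, 0, 0, 0, 0],
    [0, 0, 0.4, 0, 0, 0, 0],
    [0, 0, 0, 0, 0, 0, 0]
  ]
}}

```text
time: 9.85
eef_pos: [0.5328, 0.2852, 0.3013]
orientation: [3.141, 0.0, 0.527]
contact_force: [-0.9, -0.4, -3.0]
opening: 0.0149
grasp_force: 59.0
```

```bash
python3 - <<'E'
from w import *
st,w=wrist();a=snap('top');b=snap('side');print(st['eef_pos'],st['orientation'],st['contact_force'],st['qpos'])
img=[]
th=np.linspace(0,2*np.pi,48)
for s in(w,b):
    o=cv2.resize(cv2.cvtColor(s['color'],cv2.COLOR_RGB2BGR),None,fx=3,fy=3,interpolation=cv2.INTER_CUBIC)
    for r in (.060,):
        for t in th:
            u=proj(s,[.532+r*np.cos(t),.285+r*np.sin(t),.1])*3+1
            cv2.circle(o,tuple(int(x) for x in u),1 if s is b else 3,(0,0,255),-1)
    c=proj(s,[.532,.285,.13])*3;print(c/3)
    R=250 if s is b else 480
    x,y=[max(int(v)-R,0) for v in c];img.append(cv2.resize(o[y:y+2*R,x:x+2*R],(400,400)))
cv2.imwrite('pics/pot.png',np.hstack(img))
E
```

```text
[0.53282595 0.28519776 0.30133566] [3.14141642e+00 2.00792944e-04 5.26814761e-01] [-0.94064448 -0.37676359 -3.00710376] [-0.81912675  0.64095174  0.4540039   1.58689663 -0.31919876  0.9883185
 -1.31036384]
[255.78951959 180.32948138]
[212.75608898 123.86144123]
```

View pics/pot.png

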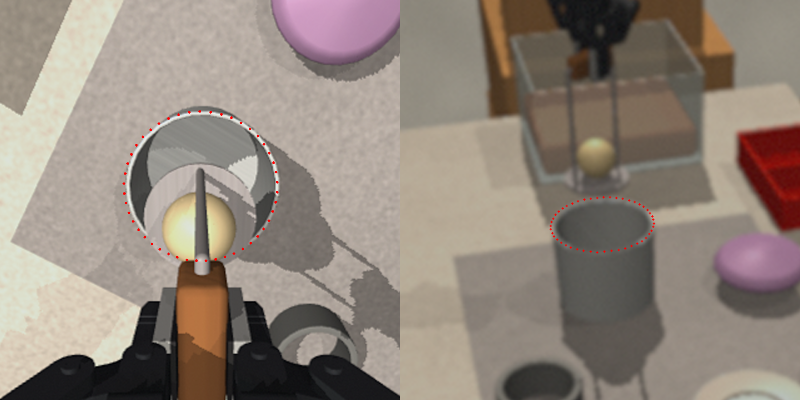

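The projected rim circle matches the real rim within about 3 mm in both views (wrist crop centre (201,185), side crop (605,225)). The gap is 21 mm, so I'll lower to tray z of about 3 cm, which puts the ball top at about 7.8 cm, below the 10 cm rim.

Call:
{"op": "arm_command", "data": {
  "moves": [
    [0, 0.2, 0, -0.4, 0, 0, 0],
    [0, 0, 0, -0.9, 0, 0, 0],
    [0, 0, 0, -1.4, 0, 0, 0],
    [0, 0, 0, -1.6, 0, 0, 0],
    [0, 0, 0, -1.6, 0, 0, 0],
    [0, 0, 0, -1.6, 0, 0, 0],
    [0, 0, 0, -1.5, 0, 0, 0],
    [0, 0, 0, -1.4, 0, 0, 0],
    [0, 0, 0, -1.2, 0, 0, 0],
    [0, 0, 0, -0.9, 0, 0, 0],
    [0, 0, 0, -0.6, 0, 0, 0],
    [0, 0, 0, 0, 0, 0, 0]
  ]
}}

```text
time: 11.5
eef_pos: [0.5347, 0.2854, 0.17]
orientation: [3.142, 0.0, 0.527]
contact_force: [-0.0, -0.0, -2.3]
opening: 0.0152
grasp_force: 59.0
```

Call:
{"op": "arm_command", "data": {
  "moves": [
    [0, 0, 0, 0, 0, 0, 0],
    [0, 0, 0, 0, 0, 0, 0],
    [0, 0, 0, 0, 0, 0, 0]
  ]
}}

```text
time: 11.88
eef_pos: [0.535, 0.2855, 0.1706]
orientation: [3.142, -0.001, 0.527]
contact_force: [0.8, 0.2, -2.4]
opening: 0.0149
grasp_force: 59.0
```

```bash
python3 - <<'E'
from w import *
st,w=wrist();b=snap('side');print(st['eef_pos'],st['orientation'],st['contact_force'])
f=lambda s,x,y,r:cv2.resize(cv2.cvtColor(s['color'],cv2.COLOR_RGB2BGR)[max(y-r,0):y+r,x-r:x+r],(400,400),interpolation=cv2.INTER_CUBIC)
cv2.imwrite('pics/dip.png',np.hstack([f(w,256,192,190),f(b,213,125,60)]))
E
```

```text
[0.53500828 0.28551477 0.17060429] [ 3.14151672e+00 -5.55533195e-04  5.27119081e-01] [ 0.76218322  0.16466627 -2.40988024]
```

View pics/dip.png

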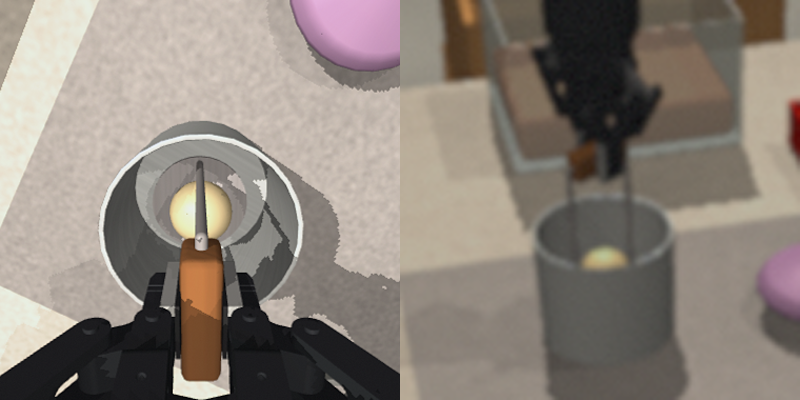

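The tray is inside the pot with no contact, and the ball (wrist crop (200,210)) is in its pocket below the rim. I'll raise it and carry it to the dish.

Call:
{"op": "arm_command", "data": {
  "moves": [
    [0, 0, 0, 0.4, 0, 0, 0],
    [0, 0, 0, 0.9, 0, 0, 0],
    [0, 0, 0, 1.4, 0, 0, 0],
    [0, 0, 0, 1.7, 0, 0, 0],
    [0, 0, 0, 1.8, 0, 0, 0],
    [0, 0, 0, 1.8, 0, 0, 0],
    [0, 0, 0, 1.7, 0, 0, 0],
    [0, 0, 0, 1.5, 0, 0, 0],
    [0, 0, 0, 1.2, 0, 0, 0],
    [0, 0, 0, 0.9, 0, 0, 0],
    [0, 0, 0, 0.5, 0, 0, 0],
    [0, 0, 0, 0.2, 0, 0, 0]
  ]
}}

```text
time: 13.48
eef_pos: [0.5348, 0.2854, 0.3103]
orientation: [3.142, 0.0, 0.527]
contact_force: [1.5, -0.3, -2.3]
opening: 0.0153
grasp_force: 59.0
```

Call:
{"op": "arm_command", "data": {
  "moves": [
    [0, 0.1, -0.4, 0, 0, 0, 0],
    [0, 0.4, -1.1, 0, 0, 0, 0],
    [0, 0.7, -1.8, 0, 0, 0, 0],
    [0, 0.9, -2.4, 0, 0, 0, 0],
    [0, 1, -2.8, 0, 0, 0, 0],
    [0, 1, -2.8, 0, 0, 0, 0],
    [0, 1, -2.8, 0, 0, 0, 0],
    [0, 1, -2.8, 0, 0, 0, 0],
    [0, 1, -2.8, 0, 0, 0, 0],
    [0, 0.9, -2.4, 0, 0, 0, 0],
    [0, 0.8, -1.9, 0, 0, 0, 0],
    [0, 0.5, -1.3, 0, 0, 0, 0]
  ]
}}

```text
time: 14.98
eef_pos: [0.6282, 0.0304, 0.3103]
orientation: [3.141, 0.0, 0.525]
contact_force: [-0.2, -0.0, -1.5]
opening: 0.0151
grasp_force: 59.1
```

Call:
{"op": "arm_command", "data": {
  "moves": [
    [0, 0.3, -0.8, 0, 0, 0, 0],
    [0, 0.2, -0.5, 0, 0, 0, 0],
    [0, 0, -0.1, 0, 0, 0, 0],
    [0, 0, 0, -0.4, 0, 0, 0],
    [0, 0, 0, -0.8, 0, 0, 0],
    [0, 0, 0, -1.2, 0, 0, 0],
    [0, 0, 0, -1.4, 0, 0, 0],
    [0, 0, 0, -1.4, 0, 0, 0],
    [0, 0, 0, -1.2, 0, 0, 0],
    [0, 0, 0, -0.9, 0, 0, 0],
    [0, 0, 0, -0.5, 0, 0, 0],
    [0, 0, 0, -0.2, 0, 0, 0]
  ]
}}

```text
time: 16.48
eef_pos: [0.6329, 0.0184, 0.2302]
orientation: [3.141, -0.0, 0.527]
contact_force: [0.3, 0.1, -1.9]
opening: 0.015
grasp_force: 59.0
```

```bash
python3 - <<'E'
from w import *
st,w=wrist();a=snap('top');b=snap('side');print(st['eef_pos'],st['orientation'],st['contact_force'])
p=st['eef_pos']-[0,0,.14]
B=((15,70,90),(30,255,255));P={}
for n,s in(('w',w),('a',a),('b',b)):
    m=cv2.inRange(cv2.cvtColor(s['color'],cv2.COLOR_RGB2HSV),*B);q=proj(s,p+[0,0,.026])
    k=np.zeros_like(m);cv2.circle(k,tuple(int(x) for x in q),45 if n=='w' else 15,255,-1);m&=k
    cs,_=cv2.findContours(m,cv2.RETR_EXTERNAL,cv2.CHAIN_APPROX_NONE);c,r=cv2.minEnclosingCircle(max(cs,key=cv2.contourArea));print(n,'exp',q,'ball',c,r,onplane(s,*c,p[2]+.026),'dish px',proj(s,[.632,.018,.016]))
img=[]
th=np.linspace(0,2*np.pi,60)
for s,R in((w,190),(b,75)):
    o=cv2.resize(cv2.cvtColor(s['color'],cv2.COLOR_RGB2BGR),None,fx=3,fy=3,interpolation=cv2.INTER_CUBIC)
    for t in th: cv2.circle(o,tuple(int(x) for x in proj(s,[.632+.065*np.cos(t),.018+.065*np.sin(t),.016])*3+1),2 if s is w else 1,(0,0,255),-1)
    c=(proj(s,[.632,.018,.05])).astype(int);y=max(c[1]-R,0)*3;x=max(c[0]-R,0)*3
    img.append(cv2.resize(o[y:y+6*R,x:x+6*R],(400,400)))
cv2.imwrite('pics/dish.png',np.hstack(img))
E
```

```text
[0.63291925 0.01837109 0.23016414] [ 3.14144481e+00 -1.00560793e-05  5.27012868e-01] [ 0.25490863  0.14576278 -1.85479572]
w exp [255.88128833 200.31511166] ball (267.0, 202.5) 27.409038543701172 [0.63557535 0.01041749 0.11616414] dish px [256.02902956 169.13463108]
a exp [242.21743194 147.33678575] ball (242.25, 150.5) 8.050721168518066 [0.62547161 0.01874483 0.11616414] dish px [244.04444286 159.90187476]
b exp [278.01145238 178.63420651] ball (276.86956787109375, 179.43478393554688) 9.033225059509277 [0.62933239 0.0161553  0.11616414] dish px [276.21728778 210.36258563]
```

View pics/dish.png

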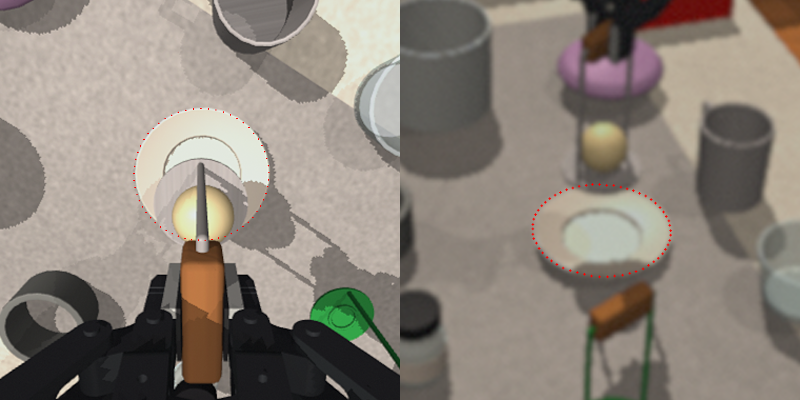

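The dish outline matches (centre (0.632, 0.018)), and the ball is seated and level. The underside is at 0.2302-0.1413 = 0.089, so I'll go down 0.9 cm and shift slightly to allow for the tray's grip offset.

Call:
{"op": "arm_command", "data": {
  "moves": [
    [0, 0.1, 0, -0.2, 0, 0, 0],
    [0, 0.1, 0.1, -0.4, 0, 0, 0],
    [0, 0, 0, -0.3, 0, 0, 0],
    [0, 0, 0, 0, 0, 0, 0],
    [0, 0, 0, 0, 0, 0, 0],
    [0, 0, 0, 0, 0, 0, 0],
    [0, 0, 0, 0, 0, 0, 0],
    [0, 0, 0, 0, 0, 0, 0],
    [0, 0, 0, 0, 0, 0, 0]
  ]
}}

```text
time: 17.75
eef_pos: [0.6349, 0.0195, 0.2213]
orientation: [3.142, -0.0, 0.527]
contact_force: [-0.3, -0.2, -2.3]
opening: 0.0149
grasp_force: 59.0
```

```bash
python3 - <<'E'
from h import *
st=readout.get_state();print(st['eef_pos'],st['orientation'],st['qd'].round(3))
print(arm.finish_job())
E
```

```text
[0.6348514  0.0194891  0.22132891] [ 3.14155502e+00 -1.72843779e-05  5.27152998e-01] [-0.     0.001  0.001 -0.     0.002  0.    -0.003]
the job is handed in; nothing more can be done
None
```

The dry run is done and handed in at about 18 s: I dipped the ball candle below the pot's rim and raised it clear, and the arm is holding the tray level and still over the drip dish, underside about 8 cm above the table and centred to within a few millimetres. The ball was in its pocket at every check, and I saw no sign of anything else having been touched.

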